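Load a test tile and hold the kiln lid open

TASK

Take the blue-glazed test tile out of the wooden compartment tray and set it down upright (do not drop it) on the free half of the kiln shelf next to the black one, clear of it, leaving the other tiles, the shelf, the jar and the loop tool where they are. Then lift the lid of the little kiln by its black handle and hold it open at 40 degrees, so that I can put the loaded shelf in; never let the lid fall back. Finish while still holding the lid there by the handle, steady: it drops shut if you let go.

Things in the scene. Friction and masses are not known exactly. Their poses are not given: they have to be found in the camera images.
- tile_blue: the tile to load, bisque-fired clay shaped like an inverted T: foot 46 (x) x 42 (y) x 8 mm, and on its middle an upright fin 9 mm thick (x) x 42 mm wide (y) rising to 58 mm above the underside; its upper 30 mm (10 mm thick there) are glazed blue. About 65 g. Origin at the centre of the underside, z up the fin; grip it across the fin (fingers closing along its x)
- tray: fixed wooden tray 158 x 158 mm, 22 mm high, with a cross of dividers (4 mm walls and floor) that makes 2 x 2 compartments, one test tile standing in each, about 77 mm from the next; the fins stand some 40 mm above the walls. Origin at the centre of the underside
- tile_green: same shape as tile_blue but glazed green; origin at the centre of its underside; stands in the tray, to be left there
- tile_amber: same shape as tile_blue but glazed amber yellow; origin at the centre of its underside; stands in the tray, to be left there
- tile_white: same shape as tile_blue but glazed white; origin at the centre of its underside; stands in the tray, to be left there
- shelf: kiln shelf, a loose sand-coloured plate 100 (x) x 150 (y) x 10 mm, 0.6 kg, lying on the table; origin at the centre of its underside, z up. Its -y half carries tile_black, its +y half is free
- free_place (a point): centre of the free half of the shelf, on its top face (37 mm from the shelf's centre along its +y)
- tile_black: same shape as tile_blue but glazed black; origin at the centre of its underside; stands on the -y half of the shelf with its fin along the shelf's y, 37 mm from the shelf's centre, to be left there
- kiln: fixed small top-loading test kiln in a bright metal jacket, 250 x 250 mm, rim 115 mm high, grey controller case on its -y side (reaching 193 mm from the kiln's centre, 110 mm high). Origin at the centre of the underside; its front, with the lid's handle, looks along its -x; z up
- lid_angle (a joint): angle of the lid: 0 shut, grows as the front of the lid rises, 0.698 rad = 40 degrees; stop at 1.75 rad. A nearly free hinge without spring or stay: from anything below about 80 degrees the lid falls shut of its own weight
- lid: the lid, 250 x 250 x 45 mm, about 0.85 kg with its handle (0.65 to 1 kg). Its origin is the middle of the handle bar; the lid's front face is 42 mm behind it (+x of the lid). The hinge line, along y at the back of the kiln, lies 304 mm behind (+x) and 20 mm below the origin, in the lid's own axes. These are like the kiln's when shut (z up) and turn with the lid
- lid_handle (a point): the lid's handle: round black bar, 16 mm thick, 100 mm long along the kiln's y, on two brackets 42 mm before the lid's front face. The point is the bar's middle, 136 mm above the table when the lid is shut. Pinch it front to back from straight above; the bar turns between the pads as the lid rises. Lifting takes about 4 N
- jar: screw-top jar of brown slip, 68 mm in diameter, 92 mm high, a bystander; origin at the centre of its underside
- loop_tool: wooden modelling tool with a wire loop at each end, 200 mm long, 12 mm thick, lying on the table, a bystander; origin under its middle, its length along its x

How it is judged:
On the way:
1. the blue tile stands upright on the free half of the kiln shelf, let go, clear of the black tile (y of tile_blue in the frame of shelf between 0.016 and 0.058 m and x of tile_blue in the frame of shelf between -0.029 and 0.029 m and z of tile_blue in the frame of shelf between 0.007 and 0.013 m and angle between tile_blue's own z axis and vertical below 0.08 rad and contact force between tile_blue and tile_black below 0.05 N and contact force between the fingers and tile_blue below 0.05 N and linear speed of tile_blue below 0.02 m/s and value of joint lid_angle below 0.1 rad), for 0.2 s.
At the end, for the whole second after the job is handed in: the lid is held still at 35 to 45 degrees with the fingers on its handle bar and nothing loose against it; the blue tile stands upright and let go on the free half of the shelf, within 29 mm of the free place across the shelf and 21 mm along it, not touching the black tile (y of tile_blue in the frame of shelf between 0.016 and 0.058 m and x of tile_blue in the frame of shelf between -0.029 and 0.029 m and z of tile_blue in the frame of shelf between 0.007 and 0.013 m and angle between tile_blue's own z axis and vertical below 0.08 rad and contact force between tile_blue and tile_black below 0.05 N and contact force between the fingers and tile_blue below 0.05 N and linear speed of tile_blue below 0.02 m/s and value of joint lid_angle between 0.611 and 0.785 rad and velocity of joint lid_angle between -0.05 and 0.05 rad/s and contact force between the fingers and lid above 1 N and distance between the grasp point and lid_handle below 0.06 m and contact force between lid and tile_blue below 0.1 N and contact force between lid and shelf below 0.1 N and contact force between lid and tile_green below 0.1 N and contact force between lid and tile_amber below 0.1 N and contact force between lid and tile_white below 0.1 N and contact force between lid and tile_black below 0.1 N and contact force between lid and jar below 0.1 N and contact force between lid and loop_tool below 0.1 N); the arm keeps its last pose, push and grip.
It fails at once if the lid falls or is slammed (closing faster than 0.6 rad/s) (velocity of joint lid_angle below -0.6 rad/s).
It fails at once if the blue tile is dropped (moves faster than 0.5 m/s with the fingers off it) (linear speed of tile_blue above 0.5 m/s and contact force between the fingers and tile_blue below 0.05 N).
It fails at once if another tile, the jar or the loop tool is shifted by more than 20 mm (distance of any of tile_green, tile_amber, tile_white, tile_black, jar, loop_tool from where it was at the start of the episode above 0.02 m).
It fails at once if another tile or the jar is knocked over (angle between any of tile_green, tile_amber, tile_white, tile_black, jar's own z axis and vertical above 0.4 rad).
It fails at once if the kiln shelf is shifted by more than 20 mm (distance of shelf from where it was at the start of the episode above 0.02 m).
It also fails if it takes over 45 s, if anything falls off the work surface, if the arm or the gripper's body presses on something with over 40 N, if the wrist force passes 120 N, or if a joint passes its speed limit or range.

ROBOT

A 6-joint arm with a two-finger parallel gripper is mounted at the origin on the work surface. World frame = base frame: x ahead of the robot, y to its left, z up, the work surface at z = 0. Lengths are in m, angles in rad, forces in N, time in s.
With the tool pointing down it reaches from about 0.35 to 0.85 m from the base axis. Payload 8.1 kg.
Tool frame: the origin (TCP) lies between the finger pads; the fingertips stand 17 mm ahead of it and the grasp point (between the pads) lies 2 mm behind it (r.finger_overhang is the distance from the TCP to the fingertips, in m); z points along the fingers, y is the line along which they close (so a half turn about z gives the same grasp; the last joint's range is limited). The gripper opens to 93 mm and grips with 3 to 60 N. Pads are 15 mm wide; open, the fingers measure 128 mm over their backs; the gripper's body (75 mm by 188 mm) begins 65 mm behind the grasp point.
Start: joints at [-1.381, 0.13, 1.488, -0, 1.523, -0.085], TCP at [0.163, -0.577, 0.236] pointing down, gripper open.
Joint ranges: [-2.96, 2.96], [-0.89, 2.26], [0.02, 2.5], [-1.34, 4.48], [0, 2.73], [-2.66, 2.66]. Speed limits (rad/s): [2.39, 2.39, 2.79, 3.14, 3.14, 3.14].

INTERFACE

Orientations are given as a unit quaternion [w, x, y, z].
In Python, from rig import r gives the robot as it stands.
- The arm moves only by the shell command python3 -m handwheel 'ROWS' [FORCE]. ROWS is JSON, a list of rows, each an object with "gripper": the opening, from 0 (shut) to 1 (fully open); "linear": the shift along the tool's x, y, z as a fraction of full scale, a list of three; "turn": the turn about the tool's z as a fraction of full scale. In form: [{"gripper": gripper, "linear": [tx, ty, tz], "turn": turn}, ...]. A call has 1 to 5 rows; each row shifts and turns the commanded pose from where the row before left it, along the tool's axes as they then stand; what a row does not reach is not made up. Full scale, the value 1, is 300 mm for a shift and 2 pi rad for a turn. A row lasts 1/12 s, in which the tool goes at most 41.7 mm and 7.16 degrees, less where a joint would pass 70% of its speed; a pose out of reach is approached as far as the arm can. A call with a number of a shift or a turn outside -1 to 1 is refused whole. A call with a gripper value outside its range is refused whole. The fingers move at their own pace and stop on an object; FORCE is the grip in N (left out, the last holds). Time passes only in rows, so rows that do not move let the fingers close. It gives the time, the measured TCP pose, the force, the opening and the grip force at its end, in the units of the state.
- r.get_obs(): the state, without advancing time (a new reading comes with each control period).
- r.get_image(name): name is "side" or "top" or "wrist"; returns (picture, depth): 400x640x3 uint8, blue, green, red; 400x640 float32, m along the optical axis (not along the pixel's ray), 0 where there is no reading.
- r.calibration(name): a dict with "fx", "fy", "cx", "cy" (pixels), "T" (4x4, takes a point from camera to world coordinates); the wrist camera has in their place "mount" (4x4, takes a point from camera to tool coordinates, whose origin is the TCP and whose axes are the flange's). Camera axes: x right, y down, z forward; pixel columns grow to the right and rows downward; lengths in m; the calibration is good to about 2 mm. A picture is of the moment at which its call begins: read the wrist's pose just before it. calibration takes no time and is no camera call.
- r.job_done(): hands the job in; it is judged then, once.
The state is a dict: "time": time; "joint_pos": joint angles; "qd": joint speeds; "joint_efforts": joint torques, N m; "eef_pos": TCP position; "ee_rot": TCP orientation; "ft_force": force on the tool from outside, world axes, zero at the start; "moment": the same for the moment, N m; "grip_width": finger opening in m; "finger_force": force on a finger pad.
Only numpy, scipy, OpenCV 4.12 (cv2) and the standard library are available. Lean on these libraries where they do the work, as an engineer would, in place of code of your own. Each camera call takes 0.05 s, during which the arm holds its last target. There are 200 camera calls.

## Working session

There is one attempt and no reset: what is moved stays moved. The work goes in short steps, Python scripts to look and compute and a shell command to move; the robot and the scene stay as the last step left them, time stands still between calls to the robot, and variables do not carry over. Pictures are saved under pics/ and viewed, at most 10 in all, crops included, and the job is handed in when it is done.

```bash
ls; mkdir -p pics; python3 - <<'E'
from rig import r
import cv2,numpy as np
for n in ("top","side"):
    im,d=r.get_image(n); cv2.imwrite(f"pics/{n}0.png",im); np.save(f"pics/{n}0.npy",d)
    c=r.calibration(n); print(n,c)
print(r.calibration("wrist")); o=r.get_obs(); print(o); print(r.finger_overhang)
E
```

```text
pics
top {'fx': 507.811935762522, 'fy': 507.811935762522, 'cx': 320.1502921756571, 'cy': 199.39018343915788, 'T': array([[-0.0281552 , -0.98920979,  0.14377507,  0.40017593],
       [-0.99942358,  0.02512815, -0.02282705,  0.03780015],
       [ 0.01896794, -0.14433489, -0.98934709,  1.34504493],
       [ 0.        ,  0.        ,  0.        ,  1.        ]])}
side {'fx': 463.3073370689653, 'fy': 463.3073370689653, 'cx': 308.89884061537145, 'cy': 206.2022509150738, 'T': array([[-0.79950246, -0.45709879,  0.38968771,  0.15403439],
       [-0.60059542,  0.61806424, -0.50722948,  0.5981095 ],
       [-0.00899805, -0.63957587, -0.76867532,  1.00386786],
       [ 0.        ,  0.        ,  0.        ,  1.        ]])}
{'fx': 360.7645134379276, 'fy': 360.7645134379276, 'cx': 322.5235997081323, 'cy': 201.49535445417646, 'mount': array([[-5.80309143e-04, -9.57286821e-01, -2.89139421e-01,
         8.12677641e-02],
       [ 9.99999674e-01, -7.18023384e-04,  3.70220598e-04,
         1.71210174e-03],
       [-5.62016165e-04, -2.89139112e-01,  9.57286926e-01,
        -1.48295733e-01],
       [ 0.00000000e+00,  0.00000000e+00,  0.00000000e+00,
         1.00000000e+00]])}
{'time': 0.1, 'joint_pos': array([-1.38139372e+00,  1.31066804e-01,  1.48916546e+00, -2.09561230e-05,
        1.52301531e+00, -8.53597470e-02]), 'qd': array([-0.00044604, -0.00370547, -0.00144609,  0.00076853,  0.00011186,
       -0.00049858]), 'joint_efforts': array([ 2.91863042e-03, -5.61340070e+01, -4.93097556e+01,  7.70774670e-02,
        2.89968448e-02, -5.00804117e-05]), 'eef_pos': array([ 0.16273606, -0.57700164,  0.23470629]), 'ee_rot': array([-8.25798634e-04,  9.90577630e-01,  1.36949896e-01, -5.34778827e-05]), 'ft_force': array([ 0.90305022, -0.87158482, -1.25838106]), 'moment': array([-0.02561296,  0.02766554, -0.00132911]), 'finger_force': 0.0, 'grip_width': 0.0928105888245163}
0.017
```

View pics/top0.png

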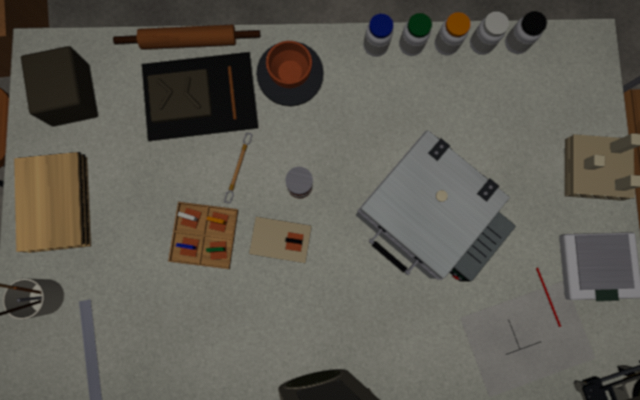

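View pics/side0.png

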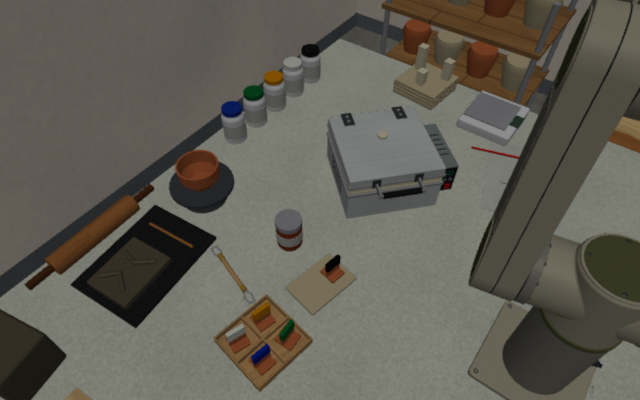

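Top view: tray at (204,236), with blue bottom left at (187,246). The shelf is at (281,240) with the black tile on its right half, so the left half is free. The handle is at (391,254), the kiln is at (435,205) turned by about 40°, and the jar is at (299,182).

```bash
cat > h.py <<'E'
from rig import r
import cv2,numpy as np
from scipy.spatial.transform import Rotation as R
def cam(n,o=None):
    c=r.calibration(n)
    if n=="wrist":
        T=np.eye(4); q=o["ee_rot"]; T[:3,:3]=R.from_quat([q[1],q[2],q[3],q[0]]).as_matrix(); T[:3,3]=o["eef_pos"]; c["T"]=T@c["mount"]
    return c
def onplane(c,uv,z):
    uv=np.atleast_2d(np.asarray(uv,float)); d=np.c_[(uv[:,0]-c["cx"])/c["fx"],(uv[:,1]-c["cy"])/c["fy"],np.ones(len(uv))]@c["T"][:3,:3].T
    p=c["T"][:3,3]; return p+d*((z-p[2])/d[:,2])[:,None]
def cloud(c,d):
    v,u=np.mgrid[:d.shape[0],:d.shape[1]]
    P=np.stack([(u-c["cx"])/c["fx"]*d,(v-c["cy"])/c["fy"]*d,d],-1); return P@c["T"][:3,:3].T+c["T"][:3,3]
def rect(p):  # xy points -> centre, size, axis angle (deg) of long side
    c,s,a=cv2.minAreaRect((np.asarray(p)[:,:2]*1000).astype(np.float32))
    if s[0]<s[1]: s=s[::-1]; a+=90
    return np.round(c,1),np.round(s,1),round((a+90)%180-90,1)
def blobs(m,amin=15):
    n,l,s,ce=cv2.connectedComponentsWithStats(m.astype(np.uint8)); return [(l==i,ce[i].round(1),s[i,4]) for i in range(1,n) if s[i,4]>=amin]
E
python3 - <<'E'
from h import *
for n in ("top","side"):
    im=cv2.imread(f"pics/{n}0.png"); d=np.load(f"pics/{n}0.npy"); c=cam(n); P=cloud(c,d)
    hsv=cv2.cvtColor(im,cv2.COLOR_BGR2HSV); H,S,V=cv2.split(hsv)
    roi=(P[...,0]>.2)&(P[...,0]<.7)&(P[...,1]>-.35)&(P[...,1]<.4)&(P[...,2]<.3)
    for name,m,z in (("blue",(H>105)&(H<130)&(S>120),.058),("black",(V<28)&(P[...,2]<.08),.06),("handle",(V<30)&(P[...,2]>.09),.136)):
        for b,ce,a in blobs(m&roi,12):
            uv=np.argwhere(b)[:,::-1]
            print(n,name,ce,a,rect(onplane(c,uv,z)),"depth med",np.median(P[b],0).round(3),"zmax",P[b][:,2].max().round(3))
    for name,px in (("shelf",(270,238) if n=="top" else (310,290)),("floor",(150,300))): print(n,name,hsv[px[1],px[0]],im[px[1],px[0]],P[px[1],px[0]].round(3))
    if n=="top":
        # lid top
        m=(P[...,2]>.145)&(P[...,2]<.175)&roi
        for b,ce,a in blobs(m,500): print("lid",ce,a,rect(P[b]),np.median(P[b],0).round(3))
        m=roi&(P[...,2]>.006)&(P[...,2]<.03)
        for b,ce,a in blobs(m,300): print("plate/tray",ce,a,rect(P[b]),np.median(P[b],0).round(3))
E
python3 - <<'E'
import cv2
im=cv2.imread("pics/top0.png"); cv2.imwrite("pics/top0c.png",cv2.convertScaleAbs(cv2.resize(im[170:290,160:420],None,fx=3,fy=3,interpolation=2),alpha=2))
E
```

```text
top blue [185.  245.8] 53 (array([478. , 351.2]), array([45.5,  7.2]), 79.7) depth med [0.477 0.351 0.061] zmax 0.067
top black [293.3 240.4] 41 (array([484. ,  78.6]), array([38.2,  6.8]), 80.3) depth med [0.484 0.079 0.068] zmax 0.073
top handle [438.6 150.4] 76 (array([ 693. , -284.6]), array([43.6, 21.9]), -42.7) depth med [ 0.684 -0.275  0.164] zmax 0.17
top handle [389.  256.2] 183 (array([ 435.3, -149.9]), array([95.3, 10.7]), 47.5) depth med [ 0.436 -0.149  0.142] zmax 0.148
top handle [460.4 274.5] 43 (array([ 387.6, -317.1]), array([43.1,  5.5]), 47.3) depth med [ 0.389 -0.327  0.1  ] zmax 0.109
top handle [324.6 372.2] 52 (array([176.1,   6.4]), array([57.6,  5.6]), -80.9) depth med [0.203 0.016 0.29 ] zmax 0.3
top shelf [ 19  71 118] [ 85 106 118] [0.495 0.141 0.009]
top floor [ 27  20 113] [104 112 113] [0.344 0.453 0.002]
lid [427.7 205.9] 9718 (array([ 558.2, -262.9]), array([260.3, 254.6]), -42.5) [ 0.551 -0.248  0.161]
plate/tray [205.5 236.8] 1600 (array([507.5, 314.6]), array([160.2, 159.4]), 81.2) [0.498 0.304 0.013]
plate/tray [280.1 239.4] 1870 (array([490.6, 11
[... 340 characters left out ...]
9.9,  83.3]), array([51.2, 18.6]), 79.4) depth med [0.48  0.083 0.061] zmax 0.071
side handle [451.  169.8] 45 (array([ 370.6, -293.1]), array([33.7, 15.3]), 59.5) depth med [ 0.381 -0.332  0.097] zmax 0.104
side handle [418.4 176.4] 25 (array([ 428.4, -220.4]), array([28.9, 13.6]), 68.4) depth med [ 0.426 -0.211  0.147] zmax 0.152
side handle [375.9 182.8] 24 (array([ 501.1, -136.5]), array([19.2, 17.2]), 36.4) depth med [ 0.502 -0.129  0.145] zmax 0.152
side handle [402.3 192.6] 202 (array([ 432.9, -148.5]), array([100.6,  17.3]), 47.9) depth med [ 0.433 -0.145  0.14 ] zmax 0.145
side shelf [ 21  68 117] [ 86 108 117] [0.497 0.151 0.008]
side floor [90 60 17] [17 17 13] [0.787 0.403 0.012]
```

View pics/top0c.png

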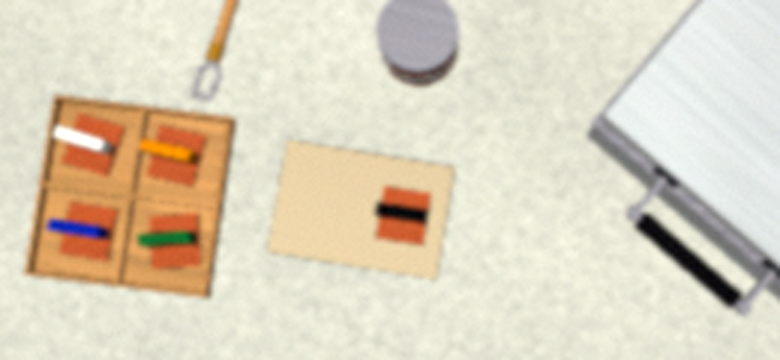

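Crop: blue fin at about (78,230) in crop pixels, the free half of the shelf at left, the handle bar at (690,260). The shelf, black tile, tray and lid measurements agree with the given sizes. I'll turn first, then travel.

```bash
python3 -m handwheel '[{"gripper":0.55,"linear":[0,0,0],"turn":-0.0178},{"gripper":0.55,"linear":[0,0,0],"turn":-0.0178},{"gripper":0.55,"linear":[0,0,0],"turn":-0.0178},{"gripper":0.55,"linear":[0,0,0],"turn":-0.0178},{"gripper":0.55,"linear":[0,0,0],"turn":-0.0178}]' 20
python3 -m handwheel '[{"gripper":0.55,"linear":[0,0,0],"turn":-0.0178},{"gripper":0.55,"linear":[0,0,0],"turn":-0.0178},{"gripper":0.55,"linear":[0,0,0],"turn":-0.0178},{"gripper":0.55,"linear":[0,0,0],"turn":-0.0178},{"gripper":0.55,"linear":[0,0,0],"turn":-0.0178}]'
cat >> h.py <<'E'
def plan(target,yaw=None,o=None):  # shift in tool units still to go, and turn
    o=o or r.get_obs(); q=o["ee_rot"]; M=R.from_quat([q[1],q[2],q[3],q[0]]).as_matrix()
    y=np.degrees(np.arctan2(M[1,0],M[0,0])); d=M.T@(np.array(target)-o["eef_pos"])/.3
    print("t",round(o["time"],2),"pos",o["eef_pos"].round(4),"yaw",y.round(2),"tilt",np.degrees(np.arccos(-M[2,2])).round(2),"go",d.round(4),"turn",None if yaw is None else round(-(yaw-y)/360,4),"F",o["ft_force"].round(1),"w",round(o["grip_width"],4),"ff",round(float(o["finger_force"]),1))
E
python3 -c "
from h import *
plan((.43,-.1,.236),79.7);plan((.45,.33,.236),79.7)"
```

```text
time: 0.52
eef_pos: [0.1628, -0.5772, 0.235]
ee_rot: [-0.001, 0.913, 0.408, 0.0]
ft_force: [-0.1, 0.3, 0.0]
grip_width: 0.0642
finger_force: 0.0
time: 0.93
eef_pos: [0.1628, -0.5771, 0.235]
ee_rot: [-0.001, 0.765, 0.644, 0.0]
ft_force: [-0.4, 0.1, -0.6]
grip_width: 0.0509
finger_force: 0.0
t 0.93 pos [ 0.1628 -0.5771  0.235 ] yaw 80.14 tilt 0.07 go [ 1.7195e+00  6.0540e-01 -1.7000e-03] turn 0.0012 F [-0.4  0.1 -0.6] w 0.0509 ff 0.0
t 0.93 pos [ 0.1628 -0.5771  0.235 ] yaw 80.14 tilt 0.07 go [ 3.1431e+00  4.2560e-01 -1.0000e-04] turn 0.0012 F [-0.4  0.1 -0.6] w 0.0509 ff 0.0
```

```bash
python3 -m handwheel '[{"gripper":0.55,"linear":[0.115,0.04,0],"turn":0},{"gripper":0.55,"linear":[0.115,0.04,0],"turn":0},{"gripper":0.55,"linear":[0.115,0.04,0],"turn":0},{"gripper":0.55,"linear":[0.115,0.04,0],"turn":0},{"gripper":0.55,"linear":[0.115,0.04,0],"turn":0}]' >/dev/null
python3 -m handwheel '[{"gripper":0.55,"linear":[0.115,0.04,0],"turn":0},{"gripper":0.55,"linear":[0.115,0.04,0],"turn":0},{"gripper":0.55,"linear":[0.115,0.04,0],"turn":0},{"gripper":0.55,"linear":[0.115,0.04,0],"turn":0},{"gripper":0.55,"linear":[0.115,0.04,0],"turn":0}]' >/dev/null
python3 -m handwheel '[{"gripper":0.55,"linear":[0.115,0.04,0],"turn":0},{"gripper":0.55,"linear":[0.115,0.04,0],"turn":0},{"gripper":0.55,"linear":[0.115,0.04,0],"turn":0},{"gripper":0.55,"linear":[0.115,0.04,0],"turn":0},{"gripper":0.55,"linear":[0.115,0.04,0],"turn":0}]'
python3 -c "
from h import *
plan((.46,.26,.236),79.7)"
```

```text
time: 2.18
eef_pos: [0.4317, -0.0981, 0.2355]
ee_rot: [0.0, 0.767, 0.642, -0.0]
ft_force: [0.4, -1.0, -0.2]
grip_width: 0.0514
finger_force: 0.0
t 2.18 pos [ 0.4317 -0.0981  0.2355] yaw 79.82 tilt 0.01 go [ 1.1915 -0.1182 -0.0019] turn 0.0003 F [ 0.4 -1.  -0.2] w 0.0514 ff 0.0
```

```bash
python3 -m handwheel '[{"gripper":0.55,"linear":[0.12,-0.01,0],"turn":0},{"gripper":0.55,"linear":[0.12,-0.01,0],"turn":0},{"gripper":0.55,"linear":[0.12,-0.01,0],"turn":0},{"gripper":0.55,"linear":[0.12,-0.01,0],"turn":0},{"gripper":0.55,"linear":[0.12,-0.01,0],"turn":0}]' >/dev/null
python3 -m handwheel '[{"gripper":0.55,"linear":[0.12,-0.01,0],"turn":0},{"gripper":0.55,"linear":[0.12,-0.01,0],"turn":0},{"gripper":0.55,"linear":[0.12,-0.01,0],"turn":0},{"gripper":0.55,"linear":[0.12,-0.01,0],"turn":0},{"gripper":0.55,"linear":[0.12,-0.01,0],"turn":0}]' >/dev/null
python3 -m handwheel '[{"gripper":0.55,"linear":[0.12,-0.01,0],"turn":0},{"gripper":0.55,"linear":[0.06,-0.01,0.05],"turn":0},{"gripper":0.55,"linear":[0,0,0.1],"turn":0},{"gripper":0.55,"linear":[0,0,0],"turn":0}]'
python3 - <<'E'
from h import *
o=r.get_obs(); im,d=r.get_image("wrist"); cv2.imwrite("pics/w1.png",im); c=cam("wrist",o); P=cloud(c,d)
H,S,V=cv2.split(cv2.cvtColor(im,cv2.COLOR_BGR2HSV))
for b,ce,a in blobs((H>105)&(H<130)&(S>110)&(V>25),80):
    print(ce,a,np.median(P[b],0).round(4),P[b].max(0).round(3),rect(P[b]))
    t=b&(np.abs(P[...,2]-.062)<.005); print("top",t.sum(), rect(onplane(c,np.argwhere(t)[:,::-1],.062)), np.median(P[t][:,2]))
plan((.478,.351,.047),79.7)
E
```

```text
time: 3.35
eef_pos: [0.4659, 0.3137, 0.1843]
ee_rot: [-0.001, 0.766, 0.643, -0.005]
ft_force: [-2.1, -0.2, -1.7]
grip_width: 0.0511
finger_force: 0.0
[330.1 144.8] 777 [0.479  0.3535 0.0618] [0.487 0.392 0.332] (array([480.6, 361.2]), array([61.7, 10. ]), 79.2)
top 752 (array([478.7, 351.8]), array([42., 10.]), 79.2) 0.06178640325689863
t 3.4 pos [0.4665 0.313  0.1866] yaw 79.89 tilt 0.47 go [0.1338 0.0184 0.4646] turn 0.0005 F [ 0.6 -0.4  0.9] w 0.0512 ff 0.0
```

View pics/w1.png

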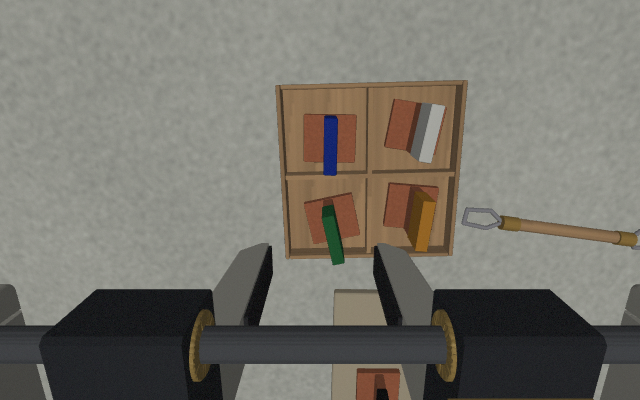

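The wrist picture shows the blue fin at (330,145), upright. It measures 42 x 10 mm, top at z 62 mm, centre (0.4787, 0.3518), direction 79.2°, which matches the given size.

```bash
python3 -m handwheel '[{"gripper":0.55,"linear":[0.067,0.01,0],"turn":0.0018},{"gripper":0.55,"linear":[0.067,0.01,0],"turn":0},{"gripper":0.55,"linear":[0,0,0],"turn":0},{"gripper":0.55,"linear":[0,0,0],"turn":0}]' >/dev/null
python3 -c "
from h import *
plan((.4787,.3518,.047),79.2)"
```

```text
t 3.73 pos [0.4829 0.3522 0.192 ] yaw 79.18 tilt 0.05 go [-0.0042 -0.0138  0.4832] turn -0.0001 F [-0.1 -0.5  0.4] w 0.0515 ff 0.0
```

```bash
python3 -m handwheel '[{"gripper":0.55,"linear":[-0.004,-0.014,0.05],"turn":0},{"gripper":0.55,"linear":[0,0,0.1],"turn":0},{"gripper":0.55,"linear":[0,0,0.1],"turn":0},{"gripper":0.55,"linear":[0,0,0.1],"turn":0},{"gripper":0.55,"linear":[0,0,0.05],"turn":0}]' >/dev/null
python3 -m handwheel '[{"gripper":0.55,"linear":[0,0,0],"turn":0},{"gripper":0.55,"linear":[0,0,0],"turn":0}]' >/dev/null
python3 -c "
from h import *
plan((.4787,.3518,.047),79.2)"
```

```text
t 4.32 pos [0.4777 0.3507 0.0707] yaw 79.13 tilt 0.1 go [0.0043 0.0028 0.0791] turn -0.0002 F [0.5 0.1 1. ] w 0.0508 ff 0.0
```

```bash
python3 -m handwheel '[{"gripper":0.55,"linear":[0.003,0.003,0.04],"turn":0},{"gripper":0.55,"linear":[0,0,0.039],"turn":0},{"gripper":0.55,"linear":[0,0,0],"turn":0},{"gripper":0,"linear":[0,0,0],"turn":0},{"gripper":0,"linear":[0,0,0],"turn":0}]' 15
python3 -m handwheel '[{"gripper":0,"linear":[0,0,0],"turn":0},{"gripper":0,"linear":[0,0,0],"turn":0},{"gripper":0,"linear":[0,0,0],"turn":0},{"gripper":0,"linear":[0,0,0],"turn":0}]' >/dev/null
python3 -c "
from h import *
plan((.4787,.3518,.047),79.2)"
```

```text
time: 4.73
eef_pos: [0.4792, 0.3528, 0.0472]
ee_rot: [0.0, 0.771, 0.637, 0.0]
ft_force: [0.6, -1.3, 0.3]
grip_width: 0.042
finger_force: 0.0
t 5.07 pos [0.4792 0.3528 0.0473] yaw 79.18 tilt 0.03 go [-0.0037 -0.0011  0.0009] turn -0.0001 F [0.3 0.7 0.2] w 0.0153 ff 0.0
```

```bash
python3 -m handwheel '[{"gripper":0,"linear":[0,0,0],"turn":0},{"gripper":0,"linear":[0,0,0],"turn":0},{"gripper":0,"linear":[0,0,0],"turn":0}]'
python3 -m handwheel '[{"gripper":0,"linear":[0,0,-0.02],"turn":0},{"gripper":0,"linear":[0,0,-0.05],"turn":0},{"gripper":0,"linear":[0,0,-0.09],"turn":0},{"gripper":0,"linear":[0,0,-0.09],"turn":0},{"gripper":0,"linear":[0,0,-0.05],"turn":0}]'
python3 -c "
from h import *
plan((.4985,.1515,.1473),79.2)"
```

```text
time: 5.32
eef_pos: [0.4791, 0.3528, 0.0471]
ee_rot: [-0.0, 0.771, 0.637, 0.0]
ft_force: [0.2, -1.0, 0.7]
grip_width: 0.0088
finger_force: 15.0
time: 5.73
eef_pos: [0.4801, 0.3533, 0.1406]
ee_rot: [0.0, 0.771, 0.637, 0.002]
ft_force: [0.5, 0.1, -0.4]
grip_width: 0.0088
finger_force: 15.0
t 5.73 pos [0.4801 0.3533 0.1406] yaw 79.18 tilt 0.19 go [-0.6492  0.1867 -0.0234] turn -0.0001 F [ 0.5  0.1 -0.4] w 0.0088 ff 15.0
```

```bash
python3 -m handwheel '[{"gripper":0,"linear":[-0.04,0.01,0],"turn":0},{"gripper":0,"linear":[-0.08,0.023,0],"turn":0},{"gripper":0,"linear":[-0.1,0.03,0],"turn":0},{"gripper":0,"linear":[-0.1,0.03,0],"turn":0},{"gripper":0,"linear":[-0.1,0.03,0],"turn":0}]' >/dev/null
python3 -m handwheel '[{"gripper":0,"linear":[-0.1,0.03,0],"turn":0},{"gripper":0,"linear":[-0.08,0.022,0],"turn":0},{"gripper":0,"linear":[-0.05,0.01,0],"turn":0},{"gripper":0,"linear":[0,0,0],"turn":0},{"gripper":0,"linear":[0,0,0],"turn":0}]' >/dev/null
python3 - <<'E'
from h import *
o=r.get_obs(); im,d=r.get_image("top"); c=cam("top"); P=cloud(c,d)
H,S,V=cv2.split(cv2.cvtColor(im,cv2.COLOR_BGR2HSV))
im2,d2=r.get_image("wrist"); cv2.imwrite("pics/w2.png",im2)
plan((.4975,.152,.0555),79.2,o)
E
```

```text
t 6.57 pos [0.4962 0.1495 0.1358] yaw 79.04 tilt 0.09 go [0.0091 0.0029 0.2678] turn -0.0004 F [ 0.2  0.5 -0.5] w 0.0088 ff 15.0
```

View pics/w2.png

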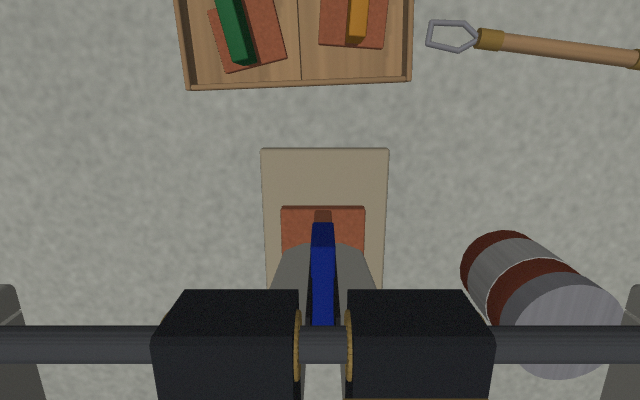

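The picture shows the blue tile held upright and centred across the shelf (foot at (323,228), shelf edges at 265 to 387). The jar is clear at lower right.

```bash
python3 -m handwheel '[{"gripper":0,"linear":[0.008,0.003,0.04],"turn":0},{"gripper":0,"linear":[0,0,0.08],"turn":0},{"gripper":0,"linear":[0,0,0.08],"turn":0},{"gripper":0,"linear":[0,0,0.05],"turn":0},{"gripper":0,"linear":[0,0,0.01],"turn":0}]' >/dev/null
python3 -m handwheel '[{"gripper":0,"linear":[0,0,0],"turn":0},{"gripper":0,"linear":[0,0,0],"turn":0}]' >/dev/null
python3 -c "
from h import *
plan((.4975,.152,.0535),79.2)"
```

```text
t 7.25 pos [0.4984 0.1536 0.0591] yaw 79.23 tilt 0.01 go [-0.0057 -0.0021  0.0188] turn 0.0001 F [ 0.1  0.6 -0.1] w 0.0089 ff 15.0
```

```bash
python3 -m handwheel '[{"gripper":0,"linear":[-0.005,-0.002,0.008],"turn":0},{"gripper":0,"linear":[0,0,0.006],"turn":0},{"gripper":0,"linear":[0,0,0],"turn":0},{"gripper":0,"linear":[0,0,0],"turn":0}]'
python3 -m handwheel '[{"gripper":0,"linear":[0,0,0.004],"turn":0},{"gripper":0,"linear":[0,0,0],"turn":0},{"gripper":0,"linear":[0,0,0],"turn":0}]'
python3 -m handwheel '[{"gripper":0,"linear":[0,0,0.003],"turn":0},{"gripper":0,"linear":[0,0,0],"turn":0},{"gripper":0,"linear":[0,0,0],"turn":0}]'
```

```text
time: 7.58
eef_pos: [0.4978, 0.1516, 0.0553]
ee_rot: [0.0, 0.771, 0.637, 0.0]
ft_force: [0.1, 0.9, -0.7]
grip_width: 0.0088
finger_force: 15.0
time: 7.83
eef_pos: [0.4974, 0.1515, 0.0536]
ee_rot: [0.0, 0.771, 0.637, 0.0]
ft_force: [-0.4, -0.6, -2.0]
grip_width: 0.0088
finger_force: 15.0
time: 8.08
eef_pos: [0.4977, 0.1516, 0.0531]
ee_rot: [0.0, 0.771, 0.637, 0.0]
ft_force: [-1.5, -0.3, 4.7]
grip_width: 0.0089
finger_force: 15.0
```

Contact is at the predicted height, with 4.7 N upward. Releasing.

```bash
python3 -m handwheel '[{"gripper":0.2,"linear":[0,0,0],"turn":0},{"gripper":0.35,"linear":[0,0,0],"turn":0},{"gripper":0.5,"linear":[0,0,0],"turn":0},{"gripper":0.5,"linear":[0,0,0],"turn":0},{"gripper":0.5,"linear":[0,0,0],"turn":0}]'
python3 -m handwheel '[{"gripper":0.5,"linear":[0,0,-0.04],"turn":0},{"gripper":0.5,"linear":[0,0,-0.1],"turn":0},{"gripper":0.5,"linear":[0,0,-0.13],"turn":0},{"gripper":0.5,"linear":[0,0,-0.13],"turn":0},{"gripper":0.5,"linear":[0,0,-0.13],"turn":0}]'
python3 -m handwheel '[{"gripper":0.5,"linear":[0,0,-0.1],"turn":0},{"gripper":0.5,"linear":[0,0,0],"turn":0},{"gripper":0.35,"linear":[0,0,0],"turn":0}]' >/dev/null
python3 - <<'E'
from h import *
im,d=r.get_image("side"); c=cam("side"); cv2.imwrite("pics/s2.png",cv2.convertScaleAbs(cv2.resize(im[130:400,200:480],None,fx=2,fy=2),alpha=1.8)); P=cloud(c,d)
H,S,V=cv2.split(cv2.cvtColor(im,cv2.COLOR_BGR2HSV))
for b,ce,a in blobs((H>105)&(H<130)&(S>120)&(P[...,1]>0),40): print(ce,a,np.median(P[b],0).round(3),np.percentile(P[b][:,2],98))
plan((.434,-.149,.27),47.5)
E
```

```text
time: 8.5
eef_pos: [0.4973, 0.1515, 0.0525]
ee_rot: [-0.0, 0.771, 0.637, -0.0]
ft_force: [0.3, 0.5, -0.3]
grip_width: 0.0375
finger_force: 0.0
time: 8.92
eef_pos: [0.4969, 0.1515, 0.2142]
ee_rot: [-0.0, 0.771, 0.637, -0.0]
ft_force: [0.6, 0.5, 0.3]
grip_width: 0.0464
finger_force: 0.0
[309.9 281. ] 144 [0.494 0.155 0.063] 0.06925573781681127
t 9.22 pos [0.4978 0.1516 0.2429] yaw 79.17 tilt 0.12 go [-1.0241 -0.0205 -0.0911] turn 0.088 F [-0.1  0.8  0.1] w 0.0393 ff 0.0
```

View pics/s2.png

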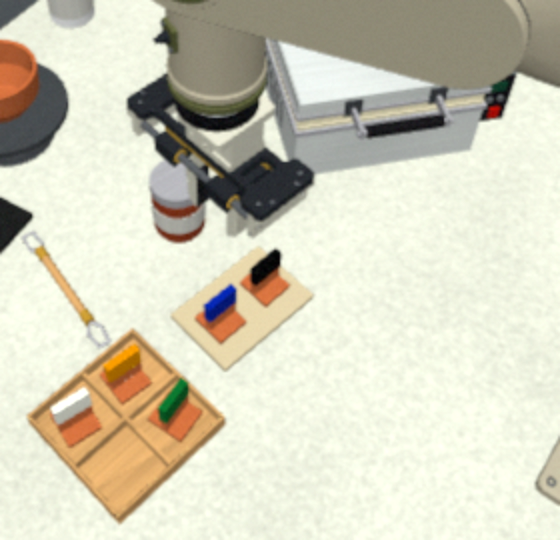

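The blue tile stands upright on the free half of the shelf (crop (220,303)), clear of the black one at (265,266), and everything else is in place. Now the handle.

```bash
python3 -m handwheel '[{"gripper":0.35,"linear":[-0.09,0,-0.02],"turn":0},{"gripper":0.35,"linear":[-0.12,0,-0.03],"turn":0},{"gripper":0.35,"linear":[-0.12,0,0],"turn":0},{"gripper":0.35,"linear":[-0.12,0,0],"turn":0},{"gripper":0.35,"linear":[-0.12,0,0],"turn":0}]' >/dev/null
python3 -m handwheel '[{"gripper":0.35,"linear":[-0.12,0,0],"turn":0},{"gripper":0.35,"linear":[-0.12,0,0],"turn":0},{"gripper":0.35,"linear":[-0.1,-0.01,0],"turn":0},{"gripper":0.35,"linear":[-0.1,-0.01,0],"turn":0},{"gripper":0.35,"linear":[0,0,0],"turn":0}]' >/dev/null
python3 -m handwheel '[{"gripper":0.35,"linear":[0,0,0],"turn":0.0176},{"gripper":0.35,"linear":[0,0,0],"turn":0.0176},{"gripper":0.35,"linear":[0,0,0],"turn":0.0176},{"gripper":0.35,"linear":[0,0,0],"turn":0.0176},{"gripper":0.35,"linear":[0,0,0],"turn":0.0176}]' >/dev/null
python3 -m handwheel '[{"gripper":0.35,"linear":[0,0,0],"turn":0},{"gripper":0.35,"linear":[0,0,0],"turn":0}]' >/dev/null
python3 - <<'E'
from h import *
o=r.get_obs(); im,d=r.get_image("wrist"); cv2.imwrite("pics/w3.png",im); c=cam("wrist",o); P=cloud(c,d)
H,S,V=cv2.split(cv2.cvtColor(im,cv2.COLOR_BGR2HSV))
m=(V<40)&(np.abs(P[...,2]-.137)<.015)&(np.hypot(P[...,0]-.434,P[...,1]+.149)<.075)
for b,ce,a in blobs(m,200): print(ce,a,rect(P[b]),rect(onplane(c,np.argwhere(b)[:,::-1],.136)),P[b][:,2].max(),np.median(P[b],0))
plan((.434,-.149,.27),47.5,o)
E
```

```text
[328.3 202.7] 2436 (array([ 435. , -152.6]), array([103.6,  14.9]), 47.5) (array([ 435.4, -152.2]), array([101.9,  14.9]), 47.5) 0.14482657274240734 [ 0.43880971 -0.14807709  0.14191573]
t 10.63 pos [ 0.4341 -0.1443  0.2554] yaw 47.71 tilt 0.14 go [-0.012   0.0103 -0.0488] turn 0.0006 F [-0.6 -0.9 -0.7] w 0.0324 ff 0.0
```

View pics/w3.png

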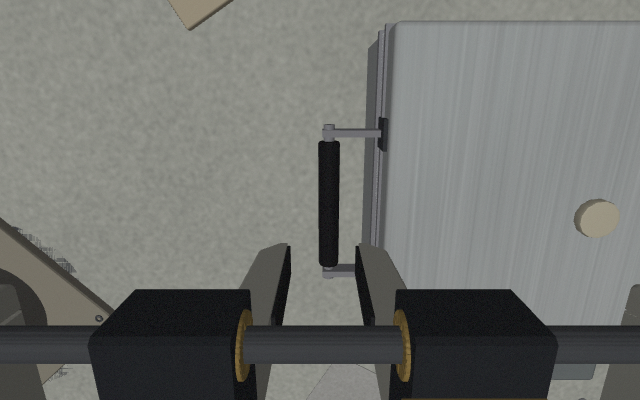

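The bar runs from (328,140) to (328,265), centre (0.435, -0.152), direction 47.5°, top at 0.145, which agrees with the given sizes. The slot between the bar and the lid is clear for the right finger.

```bash
python3 -c "
from h import *
plan((.435,-.152,.132),47.5)"
python3 -m handwheel '[{"gripper":0.35,"linear":[-0.017,0.02,0],"turn":0.0006},{"gripper":0.35,"linear":[0,0,0.1],"turn":0},{"gripper":0.35,"linear":[0,0,0.1],"turn":0},{"gripper":0.35,"linear":[0,0,0],"turn":0},{"gripper":0.35,"linear":[0,0,0],"turn":0}]' 25 >/dev/null
python3 -c "
from h import *
plan((.435,-.152,.132),47.5)"
```

```text
t 10.68 pos [ 0.4342 -0.1444  0.2556] yaw 47.74 tilt 0.11 go [-0.0168  0.0198  0.4121] turn 0.0007 F [0.4 0.3 0.1] w 0.0328 ff 0.0
t 11.1 pos [ 0.4343 -0.1524  0.1952] yaw 47.34 tilt 0.25 go [0.0029 0.0016 0.2107] turn -0.0004 F [0.5 0.7 0.5] w 0.0325 ff 0.0
```

```bash
python3 -m handwheel '[{"gripper":0.35,"linear":[0.002,0.001,0.07],"turn":0},{"gripper":0.35,"linear":[0,0,0.07],"turn":0},{"gripper":0.35,"linear":[0,0,0.06],"turn":0},{"gripper":0.35,"linear":[0,0,0.01],"turn":0},{"gripper":0.35,"linear":[0,0,0],"turn":0}]'
python3 -m handwheel '[{"gripper":0,"linear":[0,0,0],"turn":0},{"gripper":0,"linear":[0,0,0],"turn":0},{"gripper":0,"linear":[0,0,0],"turn":0},{"gripper":0,"linear":[0,0,0],"turn":0},{"gripper":0,"linear":[0,0,0],"turn":0}]' 25
python3 -c "
from h import *
plan((.435,-.152,.132),47.5)
for a in range(0,45,5):
  t=np.radians(a); print(a, round((304-(304*np.cos(t)-20*np.sin(t)))/300,4), round((304*np.sin(t)+20*np.cos(t)-20)/300,4))"
```

```text
time: 11.52
eef_pos: [0.4363, -0.1526, 0.1343]
ee_rot: [-0.0, 0.916, 0.401, -0.0]
ft_force: [-0.3, -0.7, -0.1]
grip_width: 0.0329
finger_force: 0.0
time: 11.93
eef_pos: [0.4346, -0.1504, 0.1354]
ee_rot: [-0.003, 0.916, 0.401, -0.001]
ft_force: [-17.3, 14.1, 18.7]
grip_width: 0.0153
finger_force: 25.0
t 11.93 pos [ 0.4346 -0.1504  0.1354] yaw 47.33 tilt 0.35 go [-0.0029  0.0047  0.0114] turn -0.0005 F [-17.3  14.1  18.7] w 0.0153 ff 25.0
0 0.0 0.0
5 0.0097 0.0881
10 0.027 0.175
15 0.0518 0.26
20 0.0839 0.3426
25 0.1231 0.422
30 0.1691 0.4977
35 0.2215 0.5692
40 0.2799 0.6358
```

Gripped the bar. First relieve the side and vertical load, then lift along the arc (tool +y is toward the hinge, −z is up).

```bash
python3 -m handwheel '[{"gripper":0,"linear":[0,-0.005,-0.005],"turn":0},{"gripper":0,"linear":[0,-0.004,-0.004],"turn":0},{"gripper":0,"linear":[0,0,0],"turn":0},{"gripper":0,"linear":[0,0,0],"turn":0}]' 30
python3 -m handwheel '[{"gripper":0,"linear":[0,0.001,-0.015],"turn":0},{"gripper":0,"linear":[0,0.002,-0.029],"turn":0},{"gripper":0,"linear":[0,0.007,-0.044],"turn":0},{"gripper":0,"linear":[0,0,0],"turn":0},{"gripper":0,"linear":[0,0,0],"turn":0}]'
```

```text
time: 12.27
eef_pos: [0.4344, -0.1504, 0.1367]
ee_rot: [-0.0, 0.916, 0.401, 0.0]
ft_force: [-0.2, 3.8, -3.3]
grip_width: 0.0151
finger_force: 30.0
time: 12.68
eef_pos: [0.4366, -0.1524, 0.1639]
ee_rot: [-0.0, 0.916, 0.401, 0.0]
ft_force: [-0.9, 5.2, -3.3]
grip_width: 0.0152
finger_force: 30.0
```

```bash
python3 -m handwheel '[{"gripper":0,"linear":[0,0.007,-0.043],"turn":0},{"gripper":0,"linear":[0,0.01,-0.043],"turn":0},{"gripper":0,"linear":[0,0.012,-0.042],"turn":0},{"gripper":0,"linear":[0,0.013,-0.042],"turn":0},{"gripper":0,"linear":[0,0.015,-0.041],"turn":0}]'
python3 -m handwheel '[{"gripper":0,"linear":[0,0.017,-0.041],"turn":0},{"gripper":0,"linear":[0,0.019,-0.04],"turn":0},{"gripper":0,"linear":[0,0.02,-0.04],"turn":0},{"gripper":0,"linear":[0,0.011,-0.019],"turn":0},{"gripper":0,"linear":[0,0,0],"turn":0}]'
python3 - <<'E'
from h import *
o=r.get_obs(); e=o["eef_pos"]; b=np.array([.4346,-.1505,.1355])  # grip pose when shut
f=(e-b)@[.737,-.676,0]; u=e[2]-b[2]; print("along",f.round(4),"up",u.round(4),"angle",np.degrees(np.arctan2(20/1000+u,.304-f)-np.arctan2(20,304)).round(2),"radius",np.hypot(.02+u,.304-f).round(4))
E
```

```text
time: 13.1
eef_pos: [0.4489, -0.1637, 0.2274]
ee_rot: [-0.001, 0.916, 0.401, -0.0]
ft_force: [-0.9, 5.9, -2.6]
grip_width: 0.015
finger_force: 30.0
time: 13.52
eef_pos: [0.4639, -0.1773, 0.2711]
ee_rot: [-0.001, 0.916, 0.401, 0.0]
ft_force: [-7.4, 10.5, 3.6]
grip_width: 0.0149
finger_force: 30.0
along 0.0397 up 0.1356 angle 26.72 radius 0.3067
```

```bash
python3 -m handwheel '[{"gripper":0,"linear":[0,0.018,-0.038],"turn":0},{"gripper":0,"linear":[0,0.023,-0.037],"turn":0},{"gripper":0,"linear":[0,0.025,-0.036],"turn":0},{"gripper":0,"linear":[0,0.014,-0.018],"turn":0},{"gripper":0,"linear":[0,0,0],"turn":0}]'
cat > ang.py <<'E'
from h import *
o=r.get_obs(); e=o["eef_pos"]; b=np.array([.4346,-.1505,.1355])
f=(e-b)@[.737,-.676,0]; u=e[2]-b[2]; F=o["ft_force"]; print("along",f.round(4),"up",u.round(4),"angle",np.degrees(np.arctan2(.02+u,.304-f)-np.arctan2(20,304)).round(2),"radius",np.hypot(.02+u,.304-f).round(4),"Fkx",(F@[.737,-.676,0]).round(1),"Fky",(F@[.676,.737,0]).round(1),"Fz",F[2].round(1),"w",o["grip_width"],"ff",o["finger_force"])
E
python3 ang.py
```

```text
time: 13.93
eef_pos: [0.4826, -0.1944, 0.3097]
ee_rot: [0.001, 0.916, 0.401, 0.001]
ft_force: [-0.2, 6.6, 0.6]
grip_width: 0.0151
finger_force: 30.0
along 0.0651 up 0.1742 angle 35.34 radius 0.3079 Fkx -4.6 Fky 4.7 Fz 0.6 w 0.015116029679561912 ff 29.973779618740082
```

```bash
python3 -m handwheel '[{"gripper":0,"linear":[0,0.018,-0.023],"turn":0},{"gripper":0,"linear":[0,0.02,-0.023],"turn":0},{"gripper":0,"linear":[0,0.017,-0.019],"turn":0},{"gripper":0,"linear":[0,0,0],"turn":0},{"gripper":0,"linear":[0,0,0],"turn":0}]' >/dev/null
python3 -m handwheel '[{"gripper":0,"linear":[0,0,0],"turn":0},{"gripper":0,"linear":[0,0,0],"turn":0},{"gripper":0,"linear":[0,0,0],"turn":0}]' 
python3 ang.py
python3 - <<'E'
from h import *
im,d=r.get_image("side"); c=cam("side"); P=cloud(c,d); cv2.imwrite("pics/s3.png",cv2.convertScaleAbs(im,alpha=1.8))
# lid top plane: fit over bright metal points above the kiln rim
k=(P-[.4346,-.1505,0]); f=k@np.array([.737,-.676,0]); l=k@np.array([.676,.737,0]); z=P[...,2]
m=(f>.13)&(f<.27)&(np.abs(l)<.1)&(z>.15)&(z<.36); A=np.polyfit(f[m],z[m],1); print(m.sum(),"lid slope deg",-np.degrees(np.arctan(A[0])),"resid",np.std(z[m]-np.polyval(A,f[m])))
t,dt=r.get_image("top"); P=cloud(cam("top"),dt); k=(P-[.4346,-.1505,0]); f=k@np.array([.737,-.676,0]); l=k@np.array([.676,.737,0]); z=P[...,2]
m=(f>.13)&(f<.27)&(np.abs(l)<.11)&(z>.15)&(z<.36)
if m.sum()>50: A=np.polyfit(f[m],z[m],1); print(m.sum(),"top: slope",-np.degrees(np.arctan(A[0])),"resid",np.std(z[m]-np.polyval(A,f[m])))
E
```

```text
time: 14.6
eef_pos: [0.4939, -0.2047, 0.328]
ee_rot: [-0.0, 0.916, 0.401, 0.001]
ft_force: [0.8, 7.9, 0.8]
grip_width: 0.0151
finger_force: 30.0
along 0.0803 up 0.1925 angle 39.76 radius 0.3085 Fkx -4.8 Fky 6.4 Fz 0.8 w 0.015124982095146655 ff 29.97258871793747
51 lid slope deg 37.213942322049135 resid 0.0030521569516171777
1594 top: slope 39.02392346133485 resid 0.001547860139258455
```

View pics/s3.png

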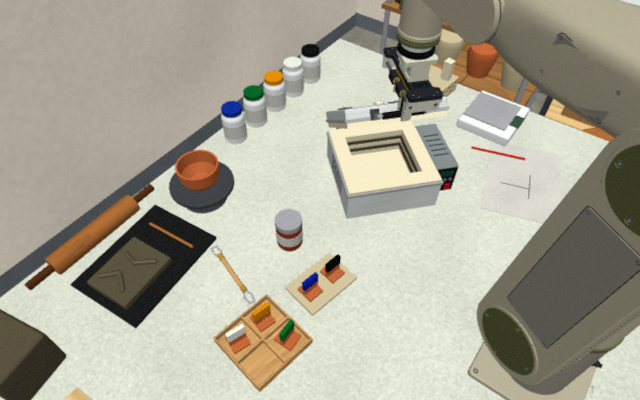

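The picture shows the lid open, with the gripper on its bar at (415,105). The blue tile stands on the shelf at (311,283), and the other tiles, jar and loop tool are unmoved. The lid measures 39 to 40° both by arm pose and by top-view depth. A short hold to check it is steady, then hand in.

```bash
python3 -m handwheel '[{"gripper":0,"linear":[0,0,0],"turn":0},{"gripper":0,"linear":[0,0,0],"turn":0},{"gripper":0,"linear":[0,0,0],"turn":0},{"gripper":0,"linear":[0,0,0],"turn":0},{"gripper":0,"linear":[0,0,0],"turn":0}]' >/dev/null
python3 ang.py; python3 -c "
from rig import r
print(r.job_done())"
```

```text
along 0.0802 up 0.1925 angle 39.76 radius 0.3086 Fkx -5.5 Fky 5.4 Fz 0.9 w 0.014958353313191371 ff 29.972509145736694
the job is handed in; nothing more can be done
None
```

The blue tile stands upright on the free half of the shelf, clear of the black one, and the arm is holding the lid steady by its handle at about 39–40°; the job is handed in, but no verdict was returned.

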